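Let one thick capacitor out of its gravity feeder

ROBOT

A 6-joint arm with a two-finger parallel gripper is mounted at the origin on the work surface. World frame = base frame: x ahead of the robot, y to its left, z up, the work surface at z = 0. Lengths are in m, angles in rad, forces in N, time in s.
With the tool pointing down it reaches from about 0.375 to 0.975 m from the base axis. Payload 3.8 kg.
Tool frame: the origin (TCP) lies at the very end of the fingers, on their centre line; the grasp point (between the pads) lies behind it (bot.tcp_to_grasp is the y of the grasp point in the tool frame, in m); y points along the fingers, z is the direction in which the jaws open and shut, and the axes are right-handed (so a half turn about y gives the same grasp; the last joint's range is limited). The gripper opens to 85 mm and grips with 20 to 120 N. Pads are 22 mm wide; open, the fingers measure 114 mm over their backs; the gripper's body (76 mm by 85 mm) begins 54 mm behind the grasp point. The pads swing forward as they close: fully open they stand 13 mm farther back than shut.
Start: joints at [1.253, 0.264, 1.604, -0, 1.274, -0.037], TCP at [0.187, 0.649, 0.198] pointing down, gripper open.
Joint ranges: [-2.63, 2.63], [-0.94, 2.18], [0.31, 2.57], [-1.31, 4.45], [0, 2.66], [-2.55, 2.55]. Speed limits (rad/s): [2.57, 2.57, 3.14, 3.14, 3.14, 3.14].

INTERFACE

Orientations are given as a rotation vector (axis times angle).
In Python, from workcell import bot, optics, workorder gives the robot as it stands.
- The arm moves only by the shell command python3 -m handwheel 'ROWS' [FORCE]. ROWS is JSON, a list of rows, each a list of 7 numbers: the shift along the tool's x, y, z in m, then the turn, a rotation vector about the tool's x, y, z in rad, then the opening, from 0 (shut) to 1 (fully open). A call has 1 to 8 rows; each row shifts and turns the commanded pose from where the row before left it, along the tool's axes as they then stand; what a row does not reach is not made up. A row lasts 1/8 s, in which the tool goes at most 62.5 mm and 10.7 degrees, less where a joint would pass 70% of its speed; a pose out of reach is approached as far as the arm can. A call with a gripper value outside its range is refused whole. The fingers move at their own pace and stop on an object; FORCE is the grip in N (left out, the last holds). Time passes only in rows, so rows that do not move let the fingers close. It gives the time, the measured TCP pose, the force and the opening at its end, in the units of the state.
- bot.read_state(): the state, without advancing time (a new reading comes with each control period).
- optics.read_camera(name): name is "scene" or "top" or "wrist"; returns a dict with "image" (400x640x3 uint8, red, green, blue), "z_map" (400x640 float32, m along the optical axis (not along the pixel's ray), 0 where there is no reading), "mtx" (3x3 intrinsics, pixels), "dist" ([k1, k2, p1, p2, k3] as OpenCV has them; the pictures are not rectified), "world_from_camera" (4x4, takes a point from camera to world coordinates); the wrist camera has in their place "hand_eye" (4x4, takes a point from camera to tool coordinates, whose origin is the TCP and whose axes are the tool frame's). Camera axes: x right, y down, z forward; pixel columns grow to the right and rows downward; lengths in m; the calibration is good to about 2 mm. A picture is of the moment at which its call begins: read the wrist's pose just before it.
- workorder.finish_job(): hands the job in, once; it reports no verdict.
The state is a dict: "time": time; "q": joint angles; "joint_vel": joint speeds; "joint_torque": joint torques, N m; "tool_pos": TCP position; "tcp_rot": TCP orientation; "wrist_force": force on the tool from outside, world axes, zero at the start; "torque": the same for the moment, N m; "width": opening from 0.0 (shut) to 1.0 (fully open).
Only numpy, scipy, OpenCV 4.12 (cv2) and the standard library are available. Lean on these libraries where they do the work, as an engineer would, in place of code of your own. Each camera call takes 0.05 s, during which the arm holds its last target.

TASK

Get me one of the thick capacitors: on the feeder that holds them, press the paddle of its rocking lever all the way down with your fingertips so the gate lifts, keep it down until the front capacitor has rolled into the pick-up trough, then let the lever come all the way back up. Just the one, please: don't touch the capacitors themselves, and leave the slim feeder and the other things on the bench alone.

Things in the scene. Friction and masses are not known exactly. Their poses are not given: they have to be found in the camera images.
- thick_feeder: Fixed sheet-metal gravity feeder holding the thick capacitors; twin of the slim feeder, either may be the left one. Origin on the bench under its lane's middle, z up. The lane, 53 mm wide inside, falls at 10 degrees towards the feeder's -x (roughly towards the robot), from x = 90 to -168 mm. Nothing on it is higher than 110 mm. A rocking lever straddles it: gate at the downhill end, paddle at the uphill end.
- thick_paddle (a point): Grey ribbed finger paddle of the thick feeder's lever, 40 x 40 mm, beside the lane on the feeder's +y side. This point: centre of its top face, at rest at feeder x = 0, y = 62, z = 87 mm; axes as the feeder's at rest, the face then sloping up 0.28 rad towards +x. A full press lowers it 34 mm and shifts it 3 mm to +x. Spring: 2 N at first, 5 N fully down, then a rigid stop. The lane side is 30 mm from its centre.
- thick_lever (a joint): Angle of the thick feeder's lever, rad: 0 at rest (paddle up, gate down), 0.56 with the paddle fully down on its stop. From about 0.50 a capacitor passes under the gate; meanwhile a sprung bar on the lever clamps the next one, so one full press lets out exactly one. The spring returns it to 0.
- thick_pivot (a point): Middle of the thick lever's pivot line, which runs along the feeder's y, across the lane. The paddle's point at rest is 57.7 mm from it along the feeder's +x and 22.6 mm above it.
- thick_gate (a point): Middle of the lower edge of the thick feeder's steel gate blade (50 mm wide, 27 mm tall, hanging in the lane), at rest at x = -95, z = 45 mm in the feeder's frame; it moves with the lever.
- thick_trough_end (a point): Foot of the 20 mm high stop wall that ends the thick feeder's pick-up trough, the last 60 mm of the lane (open above, sides 10 mm high). A dispensed capacitor comes to rest on this wall.
- thick_cap1: Thick snap-in capacitor, black sleeve with a grey stripe, 35 mm in diameter, 50 mm long, lying across the lane of the thick feeder, first in the queue, against the gate. Origin at its centre, y along its axis; at the start at x = -75, z = 50 mm in the feeder's frame; resting on the trough's stop wall it is at x = -154, z = 36 mm.
- thick_cap2: Thick snap-in capacitor, black sleeve with a grey stripe, 35 mm in diameter, 50 mm long, lying across the lane of the thick feeder, number 2 in the queue. Origin at its centre, y along its axis; at the start at x = -40, z = 56 mm in the feeder's frame.
- thick_cap3: Thick snap-in capacitor, black sleeve with a grey stripe, 35 mm in diameter, 50 mm long, lying across the lane of the thick feeder, number 3 in the queue. Origin at its centre, y along its axis; at the start at x = -6, z = 62 mm in the feeder's frame.
- thick_cap4: Thick snap-in capacitor, black sleeve with a grey stripe, 35 mm in diameter, 50 mm long, lying across the lane of the thick feeder, number 4 in the queue. Origin at its centre, y along its axis; at the start at x = 29, z = 69 mm in the feeder's frame.
- slim_feeder: Fixed sheet-metal gravity feeder holding the slim capacitors; twin of the thick feeder, either may be the left one. Origin on the bench under its lane's middle, z up. The lane, 53 mm wide inside, falls at 10 degrees towards the feeder's -x (roughly towards the robot), from x = 98 to -160 mm. Nothing on it is higher than 110 mm. A rocking lever straddles it: gate at the downhill end, paddle at the uphill end.
- slim_paddle (a point): Grey ribbed finger paddle of the slim feeder's lever, 40 x 40 mm, beside the lane on the feeder's +y side. This point: centre of its top face, at rest at feeder x = 0, y = 62, z = 78 mm; axes as the feeder's at rest, the face then sloping up 0.28 rad towards +x. A full press lowers it 34 mm and shifts it 3 mm to +x. Spring: 2 N at first, 5 N fully down, then a rigid stop. The lane side is 30 mm from its centre.
- slim_lever (a joint): Angle of the slim feeder's lever, rad: 0 at rest (paddle up, gate down), 0.56 with the paddle fully down on its stop. From about 0.50 a capacitor passes under the gate; meanwhile a sprung bar on the lever clamps the next one, so one full press lets out exactly one. The spring returns it to 0.
- slim_pivot (a point): Middle of the slim lever's pivot line, which runs along the feeder's y, across the lane. The paddle's point at rest is 57.7 mm from it along the feeder's +x and 22.6 mm above it.
- slim_gate (a point): Middle of the lower edge of the slim feeder's steel gate blade (50 mm wide, 27 mm tall, hanging in the lane), at rest at x = -85, z = 41 mm in the feeder's frame; it moves with the lever.
- slim_trough_end (a point): Foot of the 20 mm high stop wall that ends the slim feeder's pick-up trough, the last 60 mm of the lane (open above, sides 10 mm high). A dispensed capacitor comes to rest on this wall.
- slim_cap1: Slim snap-in capacitor, black sleeve with a grey stripe, 25 mm in diameter, 50 mm long, lying across the lane of the slim feeder, first in the queue, against the gate. Origin at its centre, y along its axis; at the start at x = -71, z = 44 mm in the feeder's frame; resting on the trough's stop wall it is at x = -150, z = 30 mm.
- slim_cap2: Slim snap-in capacitor, black sleeve with a grey stripe, 25 mm in diameter, 50 mm long, lying across the lane of the slim feeder, number 2 in the queue. Origin at its centre, y along its axis; at the start at x = -46, z = 49 mm in the feeder's frame.
- slim_cap3: Slim snap-in capacitor, black sleeve with a grey stripe, 25 mm in diameter, 50 mm long, lying across the lane of the slim feeder, number 3 in the queue. Origin at its centre, y along its axis; at the start at x = -21, z = 53 mm in the feeder's frame.
- slim_cap4: Slim snap-in capacitor, black sleeve with a grey stripe, 25 mm in diameter, 50 mm long, lying across the lane of the slim feeder, number 4 in the queue. Origin at its centre, y along its axis; at the start at x = 4, z = 58 mm in the feeder's frame.
- heatsink: Loose finned aluminium heat sink, 70 x 50 x 35 mm, standing between the feeders. Origin at the centre of its underside.
- screwdriver: Loose screwdriver, 170 mm long, lying on the bench to the right of the feeders. Origin under its middle, handle towards its -x.
- mouse: Loose grey computer mouse, about 100 x 58 x 34 mm, on the bench to the left of the feeders. Origin on its underside.

How it is judged:
On the way, in this order (a step that is already met when the one before it is completed fails the run):
1. the fingers press down the paddle of the thick feeder (value of joint thick_lever above 0.3 rad and contact force between the fingers and thick_lever_c0 above 0.5 N), for 0.05 s.
2. the front thick capacitor rolls out under the raised gate into the trough (x of thick_cap1 in the frame of thick_feeder below -0.1241 m and value of joint thick_lever above 0.3 rad), for 0.05 s.
At the end, for the whole second after the job is handed in: The front thick capacitor lies at rest in the trough of its feeder, on the stop wall (within about 12 mm along the lane), the other three thick capacitors and all four slim ones are still behind their gates, and both levers are back up (angle under 0.05 rad) (x of thick_cap1 in the frame of thick_feeder between -0.1661 and -0.1391 m and y of thick_cap1 in the frame of thick_feeder between -0.012 and 0.012 m and z of thick_cap1 in the frame of thick_feeder between 0.0303 and 0.0463 m and linear speed of each of thick_cap1, thick_cap2 below 0.03 m/s and value of joint each of thick_lever, slim_lever below 0.05 rad and x of each of thick_cap2, thick_cap3, thick_cap4 in the frame of thick_feeder above -0.0885 m and x of each of slim_cap1, slim_cap2, slim_cap3, slim_cap4 in the frame of slim_feeder above -0.0792 m); the robot touches nothing.
It fails at once if the robot touches a capacitor (contact force between any of the fingers, the arm and thick_cap1 above 0.3 N or contact force between any of the fingers, the arm and thick_cap2 above 0.3 N or contact force between any of the fingers, the arm and thick_cap3 above 0.3 N or contact force between any of the fingers, the arm and thick_cap4 above 0.3 N or contact force between any of the fingers, the arm and slim_cap1 above 0.3 N or contact force between any of the fingers, the arm and slim_cap2 above 0.3 N or contact force between any of the fingers, the arm and slim_cap3 above 0.3 N or contact force between any of the fingers, the arm and slim_cap4 above 0.3 N).
It fails at once if a capacitor is lifted out of its lane (z of any of thick_cap1, thick_cap2, thick_cap3, thick_cap4 in the frame of thick_feeder above 0.0836 m or z of any of slim_cap1, slim_cap2, slim_cap3, slim_cap4 in the frame of slim_feeder above 0.0726 m).
It fails at once if a second thick capacitor is let past the gate (x of thick_cap2 in the frame of thick_feeder below -0.0885 m).
It fails at once if the lever of the slim feeder is worked (value of joint slim_lever above 0.15 rad).
It fails at once if the heat sink, screwdriver or mouse is moved by more than 20 mm (distance of any of heatsink, screwdriver, mouse from where it was at the start of the episode above 0.02 m).
It also fails if it takes over 29 s, if anything falls off the work surface, if the arm or the gripper's body presses on something with over 40 N, if the wrist force passes 120 N, or if a joint passes its speed limit or range.

## Working session

There is one attempt and no reset: what is moved stays moved. The work goes in short steps, Python scripts to look and compute and a shell command to move; the robot and the scene stay as the last step left them, time stands still between calls to the robot, and variables do not carry over. Pictures are saved under pics/ and viewed, and the job is handed in when it is done.

```bash
ls; mkdir -p pics
cat > h.py <<'E'
import numpy as np,cv2
from workcell import bot,optics,workorder
def snap(n):
    c=optics.read_camera(n); return c
def p3(c,u,v,z=None,T=None,r=2):
    if z is None:
        w=c['z_map'][int(v)-r:int(v)+r+1,int(u)-r:int(u)+r+1]; w=w[w>0]; z=np.median(w)
    xy=cv2.undistortPoints(np.array([[[u,v]]],float),c['mtx'],c['dist'])[0,0]
    p=np.array([xy[0]*z,xy[1]*z,z,1]); T=c['world_from_camera'] if T is None else T
    return (T@p)[:3]
E
python3 - <<'E'
from h import *
s=bot.read_state(); print({k:np.round(v,3) for k,v in s.items()}, bot.tcp_to_grasp)
import pickle
for n in ['scene','top']:
    c=snap(n); cv2.imwrite(f'pics/{n}0.png',c['image'][:,:,::-1]); pickle.dump(c,open(f'{n}0.pkl','wb')); print(np.round(c['world_from_camera'],3))
E
```

```text
pics
{'time': np.float64(0.0), 'q': array([ 1.253,  0.265,  1.605,  0.   ,  1.274, -0.037]), 'joint_vel': array([-0.   , -0.001,  0.   , -0.003,  0.001,  0.001]), 'joint_torque': array([ 0.0000e+00, -5.1511e+01, -3.6732e+01,  0.0000e+00,  1.2000e-02,
       -0.0000e+00]), 'tool_pos': array([0.187, 0.648, 0.197]), 'tcp_rot': array([-1.562,  0.221, -0.22 ]), 'wrist_force': array([-0.238, -0.266,  0.068]), 'torque': array([ 0.059, -0.014, -0.001]), 'width': np.float64(1.003)} -0.0187
[[ 0.786  0.394 -0.477  1.101]
 [ 0.618 -0.497  0.609 -0.724]
 [ 0.003 -0.774 -0.634  0.868]
 [ 0.     0.     0.     1.   ]]
[[-2.000e-02 -9.820e-01  1.870e-01  3.230e-01]
 [-1.000e+00  2.000e-02 -2.000e-03  1.200e-02]
 [-1.000e-03 -1.870e-01 -9.820e-01  1.031e+00]
 [ 0.000e+00  0.000e+00  0.000e+00  1.000e+00]]
```

View pics/scene0.png

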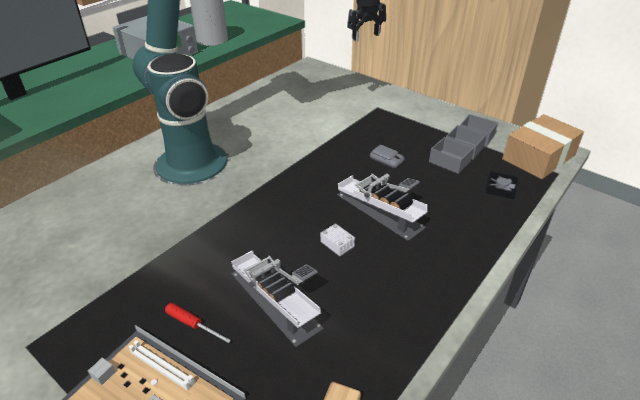

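View pics/top0.png

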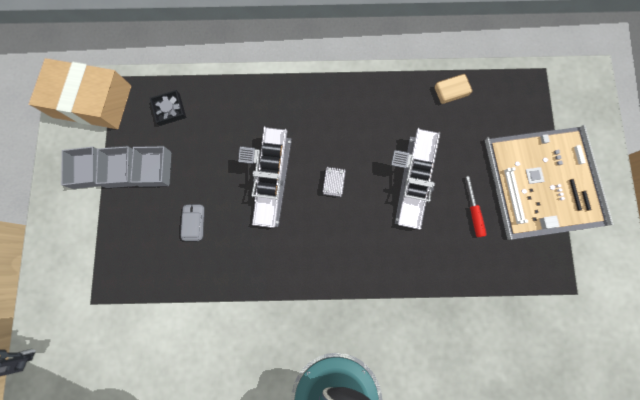

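The scene view shows two feeders. The top view puts them at about (268,178) on the left and (418,180) on the right, with grey paddles at (249,155) and (402,158). I'll enlarge both.

Run:
```python
from h import *
import pickle
c=pickle.load(open('top0.pkl','rb'))
im=c['image'][:,:,::-1]
a=[cv2.resize(im[120:235,x:x+75],None,fx=5,fy=5,interpolation=cv2.INTER_CUBIC) for x in (230,375)]
cv2.imwrite('pics/topcrop.png',np.hstack(a));
```

```text
(no output)
```

View pics/topcrop.png

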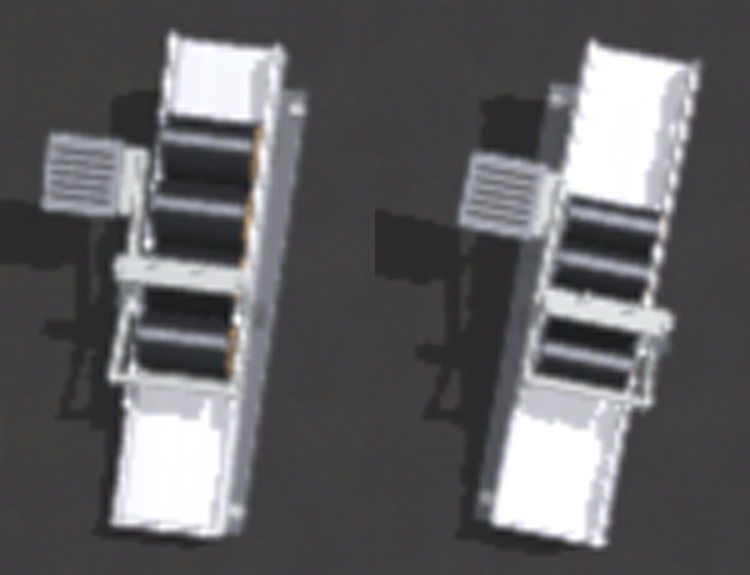

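Left feeder: the capacitors are fat and nearly fill the lane, so it is the thick one. The right one is slim. The thick paddle's centre is at about pixel (246.7,154.6) in the top view. Next I'll measure the paddle and yaw.

Run:
```python
from h import *
import pickle
c=pickle.load(open('top0.pkl','rb'))
def cr(x,y,**k): return p3(c,230+(x+.5)/5-.5,120+(y+.5)/5-.5,**k)
P=cr(84,174); print('paddle',P.round(4))
for q in [(50,140),(118,140),(50,208),(118,208),(84,145),(84,200)]: print(q,cr(*q,r=0).round(4))
# lane
u=cr(226,62,r=1);d=cr(168,505,r=1);print('lane',u.round(4),d.round(4),'yaw',np.degrees(np.arctan2(*(u-d)[1::-1])))
# caps stripes midpoint, paddle points -> depth segmentation of paddle
Z=c['z_map'];vs,us=np.mgrid[145:166,236:256]
pts=np.array([p3(c,a,b,r=0) if Z[b,a]>0 else [0,0,0] for a,b in zip(us.ravel(),vs.ravel())])
m=(pts[:,2]>.07);pp=pts[m];print(m.reshape(us.shape).astype(int))
A=np.c_[pp[:,:2],np.ones(len(pp))];print(len(pp),pp.mean(0),pp.min(0),pp.max(0),np.linalg.lstsq(A,pp[:,2],rcond=None)[0])
```

```text
paddle [0.6297 0.2203 0.0864]
(50, 140) [ 0.6789  0.2596 -0.0011]
(118, 140) [ 6.778e-01  2.203e-01 -2.000e-04]
(50, 208) [0.6122 0.2383 0.084 ]
(118, 208) [0.6128 0.2035 0.0798]
(84, 145) [0.6438 0.2195 0.0918]
(84, 200) [0.6158 0.2203 0.0854]
lane [0.7006 0.15   0.0594] [0.4633 0.1861 0.0172] yaw -8.633559738921942
[[0 0 0 0 0 0 0 0 0 0 0 0 0 0 0 0 0 0 0 0]
 [0 0 0 0 0 0 0 0 0 0 0 0 0 0 0 0 0 0 0 0]
 [0 0 0 0 1 1 1 1 1 1 1 0 0 0 0 0 0 0 0 0]
 [0 0 0 0 1 1 1 1 1 1 1 1 1 1 1 1 1 1 1 0]
 [0 0 0 1 1 1 1 1 1 1 1 1 1 1 1 1 1 1 1 0]
 [0 0 0 1 1 1 1 1 1 1 1 1 1 1 1 1 1 1 1 1]
 [0 0 0 1 1 1 1 1 1 1 1 1 1 1 1 1 1 1 1 1]
 [0 0 0 1 1 1 1 1 1 1 1 1 1 1 1 1 1 1 1 1]
 [0 0 0 1 1 1 1 1 1 1 1 1 1 1 1 1 1 1 1 1]
 [0 0 0 1 1 1 1 1 1 1 1 1 1 1 1 1 1 1 1 1]
 [0 0 0 1 1 1 1 1 1 1 1 1 1 1 1 1 1 1 1 1]
 [0 0 0 1 1 1 1 1 1 1 1 1 1 1 1 1 1 1 1 1]
 [0 0 0 1 1 1 1 1 1 1 1 1 1 1 1 1 1 1 1 1]
 [0 0 0 1 1 1 1 1 1 1 1 1 1 1 1 1 1 1 1 1]
 [0 0 1 1 1 1 1 1 1 1 1 1 1 1 1 1 1 1 1 1]
 [0 0 1 1 1 1 1 1 1 1 1 1 1 1 1 1 1 1 1 1]
 [0 0 1 1 1 1 1 1 1 1 1 1 1 1 1 1 1 1 1 1]
 [0 0 0 0 0 0 0 0 1 1 1 1 1 1 1 1 1 1 1 1]
 [0 0 0 0 0 0 0 0 0 0 0 0 0 0 0 0 1 0 0 0]
 [0 0 0 0 0 0 0 0 0 0 0 0 0 0 0 0 0 0 0 0]
 [0 0 0 0 0 0 0 0 0 0 0 0 0 0 0 0 0 0 0 0]]
258 [0.62866387 0.21911648 0.08591106] [0.60756507 0.19741935 0.07468099] [0.64958513 0.24415058 0.09344611] [ 0.27243731  0.0081357  -0.0871431 ]
```

```bash
cat >> h.py <<'E'
from scipy.spatial.transform import Rotation as Ro
def todo(target,jawdir=None):
    s=bot.read_state(); R=Ro.from_rotvec(s['tcp_rot']); M=R.as_matrix()
    print('t',s['time'],'pos',s['tool_pos'].round(4),'w',round(float(s['width']),2),'F',s['wrist_force'].round(2)); print(M.round(3))
    if jawdir is not None:
        for sg in (1,-1):
            z=sg*np.array([*jawdir,0]);z/=np.linalg.norm(z);y=np.array([0,0,-1.]);x=np.cross(y,z)
            print('turn',(R.inv()*Ro.from_matrix(np.c_[x,y,z])).as_rotvec().round(4))
    print('shift tool',(M.T@(np.array(target)-s['tool_pos'])).round(4))
E
python3 - <<'E'
from h import *
ya=np.radians(-8.6);fx=np.array([np.cos(ya),np.sin(ya)]);fy=np.array([-fx[1],fx[0]])
T=np.array([.629,.221])+fy*.003
print(T)
todo([*T,.2],fx); todo([*T,.2],fy)
E
```

```text
[0.62944861 0.22396627]
t 0.1 pos [0.1868 0.6478 0.1973] w 1.0 F [-0.2   0.09 -0.03]
[[ 0.961 -0.001  0.277]
 [-0.277 -0.002  0.961]
 [-0.    -1.    -0.002]]
turn [0.0018 1.4401 0.0015]
turn [ 1.5000e-03 -1.7014e+00 -1.8000e-03]
shift tool [ 0.5428 -0.0022 -0.2846]
t 0.1 pos [0.1868 0.6478 0.1973] w 1.0 F [-0.2   0.09 -0.03]
[[ 0.961 -0.001  0.277]
 [-0.277 -0.002  0.961]
 [-0.    -1.    -0.002]]
turn [ 0.0021 -0.1306 -0.0002]
turn [3.0000e-04 3.0109e+00 3.2000e-03]
shift tool [ 0.5428 -0.0022 -0.2846]
```

```bash
python3 -m handwheel '[[0.054,0,-0.0285,0,0,0,0],[0.054,0,-0.0285,0,0,0,0],[0.054,0,-0.0285,0,0,0,0],[0.054,0,-0.0285,0,0,0,0],[0.054,0,-0.0285,0,0,0,0],[0.054,0,-0.0285,0,0,0,0],[0.054,0,-0.0285,0,0,0,0],[0.054,0,-0.0285,0,0,0,0]]' 40
python3 - <<'E'
from h import *
todo([.6294,.224,.2],[.9888,-.1495])
E
```

```text
time: 1.1
tool_pos: [0.5399, 0.3081, 0.198]
tcp_rot: [-1.56, 0.221, -0.22]
wrist_force: [0.2, 0.7, -0.4]
width: -0.004
t 1.1 pos [0.5399 0.3081 0.198 ] w -0.0 F [ 0.16  0.67 -0.44]
[[ 0.961 -0.001  0.277]
 [-0.277 -0.     0.961]
 [-0.001 -1.    -0.   ]]
turn [ 6.00e-04  1.44e+00 -2.00e-04]
turn [-2.0000e-04 -1.7016e+00 -6.0000e-04]
shift tool [ 0.1093 -0.002  -0.056 ]
```

```bash
python3 -m handwheel '[[0.054,0,-0.028,0,0,0,0],[0.054,0,-0.028,0,0,0,0],[0,0,0,0,0.18,0,0],[0,0,0,0,0.18,0,0],[0,0,0,0,0.18,0,0],[0,0,0,0,0.18,0,0],[0,0,0,0,0.18,0,0],[0,0,0,0,0.18,0,0]]'; python3 -m handwheel '[[0,0,0,0,0.18,0,0],[0,0,0,0,0.18,0,0],[0,0,0,0,0,0,0]]'
python3 - <<'E'
from h import *
todo([.6294,.224,.14],[.9888,-.1495])
c=snap('wrist'); cv2.imwrite('pics/w1.png',c['image'][:,:,::-1]);print(c['hand_eye'].round(3))
E
```

```text
time: 2.1
tool_pos: [0.6268, 0.2259, 0.1977]
tcp_rot: [-1.3, 1.058, -1.057]
wrist_force: [0.6, -0.7, 0.1]
width: -0.0
time: 2.48
tool_pos: [0.6268, 0.2259, 0.1978]
tcp_rot: [-1.137, 1.318, -1.317]
wrist_force: [0.7, -0.1, -0.1]
width: -0.001
t 2.475 pos [0.6268 0.2259 0.1978] w -0.0 F [ 0.71 -0.09 -0.07]
[[-0.147 -0.001  0.989]
 [-0.989 -0.    -0.147]
 [ 0.001 -1.    -0.001]]
turn [0.0011 0.002  0.0005]
turn [ 8.0000e-04 -3.1395e+00 -1.7000e-03]
shift tool [0.0015 0.0578 0.0029]
[[ 0.     0.956  0.294 -0.074]
 [ 0.001 -0.294  0.956 -0.176]
 [ 1.    -0.    -0.001 -0.001]
 [ 0.     0.     0.     1.   ]]
```

View pics/w1.png

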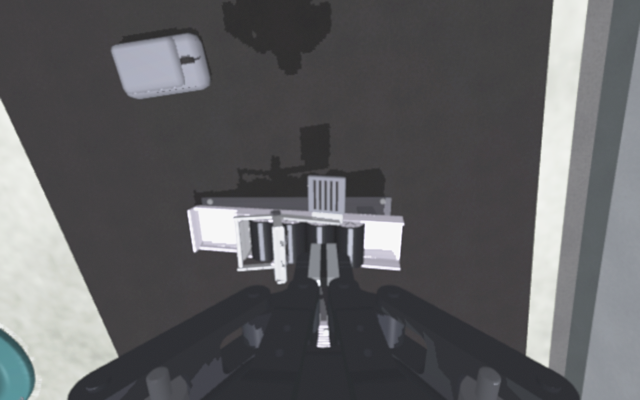

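The wrist view shows the thick feeder (four fat capacitors) with its paddle at about (326,195), partly beyond the finger tips at (323,250). I'll cross-check the paddle position with this view.

Run:
```python
from h import *
s=bot.read_state(); c=snap('wrist')
T=np.eye(4);T[:3,:3]=Ro.from_rotvec(s['tcp_rot']).as_matrix();T[:3,3]=s['tool_pos']
T=T@c['hand_eye']
for q in [(327,195),(310,180),(344,180),(310,211),(344,211)]: print(q,p3(c,*q,T=T,r=1).round(4))
# stripes/lane orientation
print(p3(c,200,230,T=T).round(4),p3(c,393,245,T=T).round(4))
cv2.imwrite('pics/w2.png',cv2.resize(c['image'][160:290,180:420,::-1],None,fx=3.3,fy=3.3,interpolation=cv2.INTER_CUBIC))
```

```text
(327, 195) [0.6292 0.2223 0.0886]
(310, 180) [0.6137 0.2395 0.0828]
(344, 180) [0.6486 0.2364 0.0921]
(310, 211) [0.6081 0.2053 0.0818]
(344, 211) [0.6445 0.2034 0.0921]
[0.4504 0.1799 0.0181] [0.6986 0.141  0.0605]
```

View pics/w2.png

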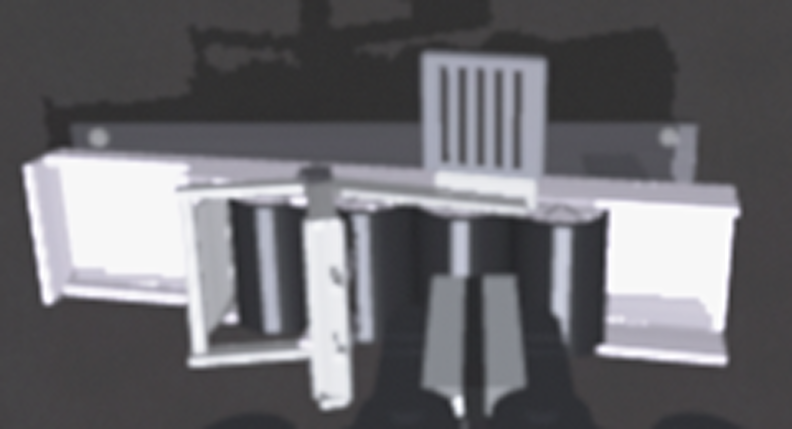

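Both cameras agree: the paddle centre is at about (0.629, 0.2215, 0.087). I'll align and descend to just above it.

```bash
python3 -m handwheel '[[0.0015,0.03,0.003,0,0,0,0],[0,0.04,0,0,0,0,0],[0,0.022,0,0,0,0,0],[0,0.006,0,0,0,0,0],[0,0,0,0,0,0,0]]'; python3 -m handwheel '[[0,0.006,0,0,0,0,0],[0,0.006,0,0,0,0,0],[0,0.006,0,0,0,0,0],[0,0,0,0,0,0,0]]'
```

```text
time: 3.2
tool_pos: [0.6303, 0.2242, 0.101]
tcp_rot: [-1.134, 1.318, -1.319]
wrist_force: [-0.1, 0.0, 0.3]
width: 0.002
time: 3.7
tool_pos: [0.6293, 0.2239, 0.0817]
tcp_rot: [-1.136, 1.32, -1.319]
wrist_force: [0.4, 0.2, 0.6]
width: -0.003
```

Run:
```python
from h import *
print(bot.read_state()['wrist_force'].round(2))
c=snap('scene'); cv2.imwrite('pics/s2.png',cv2.resize(c['image'][120:260,300:460,::-1],None,fx=4,fy=4,interpolation=cv2.INTER_CUBIC))
c=snap('wrist'); cv2.imwrite('pics/w3.png',c['image'][:,:,::-1])
print(bot.read_state()['wrist_force'].round(2))
```

```text
[0.35 0.2  0.6 ]
[0.09 0.33 1.02]
```

View pics/s2.png

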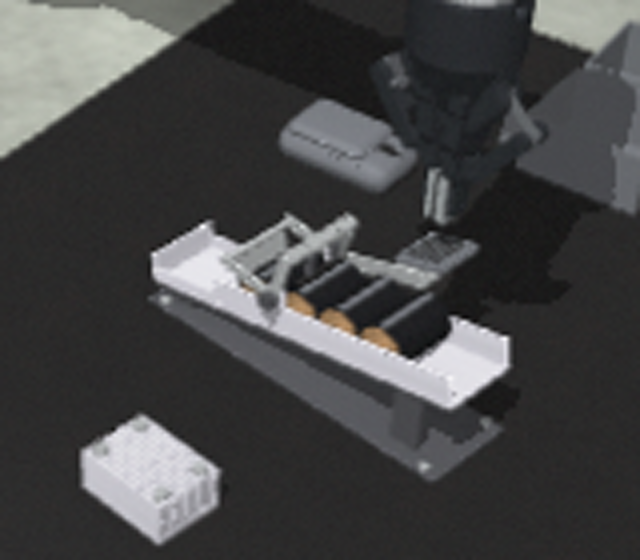

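View pics/w3.png

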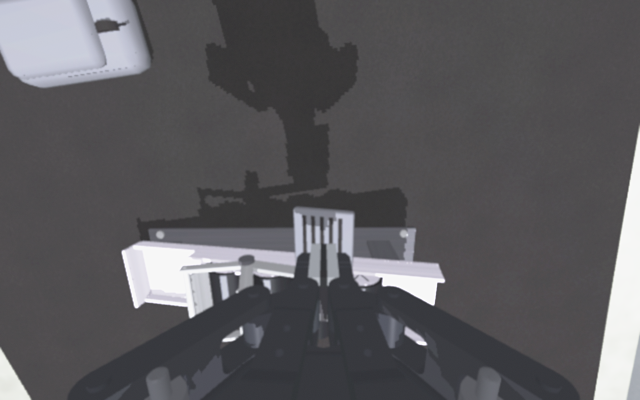

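The scene crop shows the finger tips at about (440,218), visibly clear of the paddle at (440,250). I'll measure that gap in depth, since the force also shows no contact.

Run:
```python
from h import *
c=snap('scene')
cv2.imwrite('pics/s3.png',cv2.resize(c['image'][150:200,385:435,::-1],None,fx=12,fy=12,interpolation=cv2.INTER_CUBIC))
for (x,y) in [(440,215),(428,215),(440,200),(440,180),(440,250),(425,255),(455,243)]:
    print((x,y),p3(c,300+x/4,120+y/4,r=0).round(4))
s=bot.read_state();print(s['tool_pos'])
W=np.linalg.inv(c['world_from_camera'])
for n,p in [('tcp',s['tool_pos']),('pad',np.array([.629,.2215,.087]))]:
    q=(W@[*p,1])[:3];uv=cv2.projectPoints(q[None],np.zeros(3),np.zeros(3),c['mtx'],c['dist'])[0].ravel()
    print(n,uv,'crop s2',(uv-[300,120])*4,'s3',(uv-[385,150])*12)
```

```text
(440, 215) [0.6365 0.2119 0.123 ]
(428, 215) [0.6279 0.2122 0.119 ]
(440, 200) [0.6363 0.2097 0.136 ]
(440, 180) [0.6323 0.214  0.1474]
(440, 250) [0.6351 0.2217 0.0884]
(425, 255) [0.6307 0.2099 0.0892]
(455, 243) [0.64   0.2322 0.0903]
[0.63000345 0.22413774 0.08253121]
tcp [408.58570954 183.11150365] crop s2 [434.34283816 252.44601458] s3 [283.02851447 397.33804375]
pad [407.91948662 182.08866509] crop s2 [431.67794648 248.35466035] s3 [275.03383945 385.06398106]
```

View pics/s3.png

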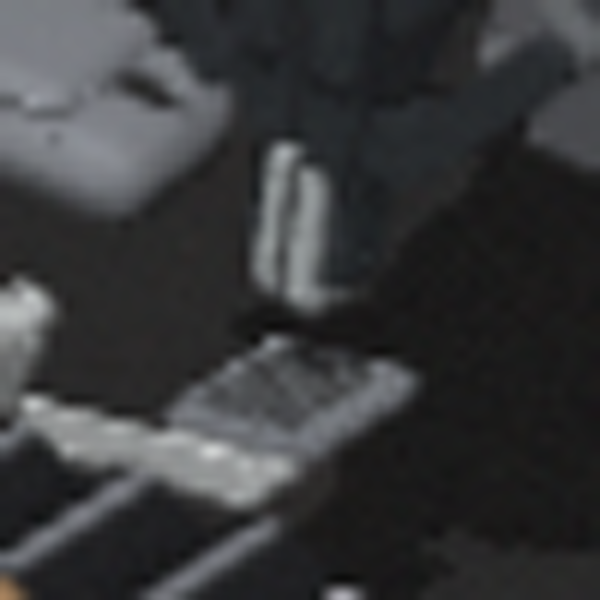

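Run:
```python
from h import *
c=snap('scene')
for v in range(168,186):
    print(v,[tuple((p3(c,u,v,r=0)*1000).round().astype(int)) if c['z_map'][v,u]>0 else None for u in (405,408,411,414)], c['image'][v,[405,408,411,414]].mean(1).round())
s=bot.read_state(); w=snap('wrist')
T=np.eye(4);T[:3,:3]=Ro.from_rotvec(s['tcp_rot']).as_matrix();T[:3,3]=s['tool_pos'];T=T@w['hand_eye']
for v in range(205,300,5):
    print(v,[tuple((p3(w,u,v,T=T,r=0)*1000).round().astype(int)) if w['z_map'][v,u]>0 else None for u in (300,315,323,332,345)])
W=np.linalg.inv(T);q=(W@[*s['tool_pos'],1])[:3];print(cv2.projectPoints(q[None],np.zeros(3),np.zeros(3),w['mtx'],w['dist'])[0])
```

```text
168 [(np.int64(617), np.int64(219), np.int64(129)), (np.int64(629), np.int64(211), np.int64(138)), (np.int64(636), np.int64(214), np.int64(140)), (np.int64(643), np.int64(217), np.int64(141))] [ 44.  98. 133.  35.]
169 [(np.int64(618), np.int64(218), np.int64(126)), (np.int64(630), np.int64(211), np.int64(135)), (np.int64(636), np.int64(214), np.int64(137)), (np.int64(645), np.int64(214), np.int64(140))] [ 42.  95. 118.  38.]
170 [(np.int64(537), np.int64(375), np.int64(-1)), (np.int64(629), np.int64(212), np.int64(132)), (np.int64(636), np.int64(216), np.int64(133)), (np.int64(642), np.int64(220), np.int64(133))] [ 41.  83. 112.  32.]
171 [(np.int64(539), np.int64(373), np.int64(-3)), (np.int64(629), np.int64(213), np.int64(128)), (np.int64(636), np.int64(217), np.int64(129)), (np.int64(645), np.int64(216), np.int64(133))] [ 41.  83. 103.  36.]
172 [(np.int64(545), np.int64(362), np.int64(2)), (np.int64(630), np.int64(212), np.int64(126)), (np.int64(636), np.int64(218), np.int64(125)), (np.int64(644), np.int64(217), np.int64(129))] [40. 84. 90. 34.]
173 [(np.int64(548), np.int64(356
[... 6430 characters left out ...]
 (np.int64(628), np.int64(235), np.int64(161)), (np.int64(630), np.int64(230), np.int64(154)), (np.int64(634), np.int64(234), np.int64(161)), (np.int64(639), np.int64(235), np.int64(164))]
290 [(np.int64(622), np.int64(237), np.int64(166)), (np.int64(628), np.int64(235), np.int64(164)), (np.int64(629), np.int64(227), np.int64(153)), (np.int64(634), np.int64(234), np.int64(164)), (np.int64(639), np.int64(234), np.int64(165))]
295 [(np.int64(622), np.int64(237), np.int64(169)), (np.int64(628), np.int64(236), np.int64(168)), (np.int64(629), np.int64(225), np.int64(154)), (np.int64(634), np.int64(235), np.int64(168)), (np.int64(639), np.int64(234), np.int64(169))]
[[[324.71154541 232.81935056]]]
```

Both cameras agree: the visible finger ends are at z≈0.118, while the reported TCP is at z≈0.082. So the real tips sit about 35 mm short of the TCP. Before pressing deeper I need the gripper's profile, for body clearance.

Run:
```python
from h import *
s=bot.read_state();print(s['tool_pos'],s['width'])
M=Ro.from_rotvec(s['tcp_rot']).as_matrix()
c=snap('scene');Z=c['z_map']
vs,us=np.nonzero(Z>0)
xy=cv2.undistortPoints(np.c_[us,vs].astype(float)[:,None],c['mtx'],c['dist'])[:,0]
z=Z[vs,us];P=(c['world_from_camera']@np.c_[xy*z[:,None],z,np.ones(len(z))].T)[:3].T
t=(P-s['tool_pos'])@M
m=(abs(t[:,0])<.1)&(abs(t[:,2])<.1)&(t[:,1]<.02)&(t[:,1]>-.26)
t=t[m]
for y in np.arange(-.25,.02,.008):
    k=t[abs(t[:,1]-y)<.004]
    if len(k)>2: print(round(y,3),len(k),'x',np.percentile(k[:,0],[2,98]).round(3),'z',np.percentile(k[:,2],[2,98]).round(3))
cv2.imwrite('pics/s4.png',cv2.resize(c['image'][60:200,330:470,::-1],None,fx=4.2,fy=4.2,interpolation=cv2.INTER_CUBIC))
```

```text
[0.63016466 0.22416219 0.08275699] -0.0011448944368811652
-0.25 101 x [-0.01   0.037] z [-0.02   0.037]
-0.242 128 x [-0.017  0.04 ] z [-0.023  0.04 ]
-0.234 94 x [-0.011  0.039] z [-0.018  0.04 ]
-0.226 92 x [-0.014  0.039] z [-0.024  0.04 ]
-0.218 47 x [0.001 0.036] z [-0.011  0.036]
-0.21 136 x [-0.023  0.037] z [-0.026  0.036]
-0.202 105 x [-0.01   0.039] z [-0.027  0.038]
-0.194 99 x [-0.011  0.039] z [-0.021  0.039]
-0.186 94 x [-0.012  0.04 ] z [-0.02  0.04]
-0.178 91 x [-0.008  0.038] z [-0.018  0.039]
-0.17 94 x [-0.009  0.04 ] z [-0.023  0.04 ]
-0.162 43 x [-0.007  0.037] z [-0.017  0.039]
-0.154 28 x [-0.006  0.014] z [0.023 0.042]
-0.146 71 x [-0.007  0.018] z [-0.036  0.043]
-0.138 113 x [-0.003  0.021] z [-0.035  0.047]
-0.13 115 x [-0.007  0.022] z [-0.055  0.06 ]
-0.122 133 x [-0.009  0.019] z [-0.057  0.064]
-0.114 83 x [0.   0.02] z [-0.053  0.057]
-0.106 87 x [-0.004  0.02 ] z [-0.045  0.049]
-0.098 69 x [-0.011  0.018] z [-0.042  0.043]
-0.09 73 x [-0.01   0.015] z [-0.035  0.038]
-0.082 67 x [-0.008  0.016] z [-0.03   0.032]
-0.074 20 x [0.007 0.015] z [-0.017  0.016]
-0.066 30 x [-0.002  0.014] z [-0.011  0.016]
-0.058 33 x [-0.006  0.013] z [-0.011  0.016]
-0.05 27 x [-0.004  0.014] z [-0.012  0.015]
-0.042 23 x [-0.002  0.013] z [-0.008  0.015]
-0.034 8 x [-0.007  0.01 ] z [-0.007  0.009]
-0.026 3 x [0.052 0.076] z [-0.046 -0.044]
-0.018 81 x [0.032 0.098] z [-0.057 -0.041]
-0.01 92 x [-0.016  0.097] z [-0.05   0.023]
-0.002 290 x [-0.013  0.095] z [-0.051  0.077]
0.006 429 x [0.032 0.097] z [-0.098  0.084]
0.014 363 x [0.033 0.097] z [-0.099  0.087]
```

View pics/s4.png

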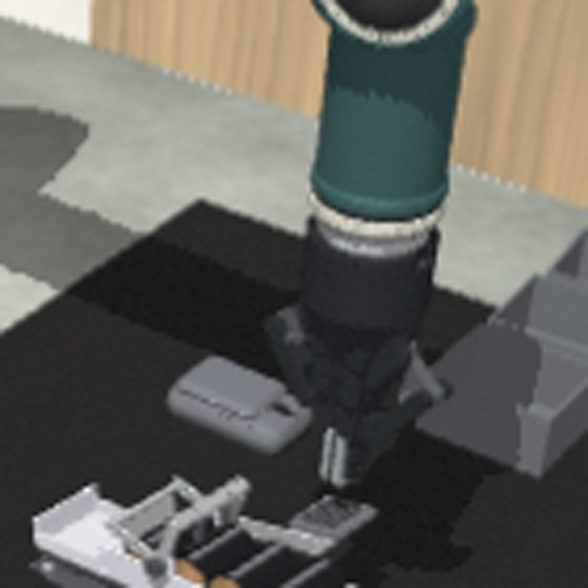

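The gripper is centred laterally (tip about ±12 mm), but it ends about 35 mm behind the TCP. Clearance to the lane is fine, because the parts are narrow (±20 mm) across the lane direction. So I'll feel for contact, expected at reported TCP z≈0.055.

```bash
python3 -m handwheel '[[0,0.008,0,0,0,0,0],[0,0.008,0,0,0,0,0],[0,0.005,0,0,0,0,0],[0,0,0,0,0,0,0]]';  python3 -m handwheel '[[0,0.004,0,0,0,0,0],[0,0.004,0,0,0,0,0],[0,0,0,0,0,0,0]]'; python3 -m handwheel '[[0,0.004,0,0,0,0,0],[0,0,0,0,0,0,0]]'
```

```text
time: 4.5
tool_pos: [0.6292, 0.2239, 0.0603]
tcp_rot: [-1.136, 1.32, -1.319]
wrist_force: [0.0, 0.4, 0.6]
width: 0.002
time: 4.88
tool_pos: [0.6303, 0.2242, 0.0536]
tcp_rot: [-1.134, 1.318, -1.319]
wrist_force: [0.5, 0.2, 0.3]
width: 0.001
time: 5.12
tool_pos: [0.6304, 0.2242, 0.0496]
tcp_rot: [-1.134, 1.318, -1.319]
wrist_force: [1.3, -0.1, 2.4]
width: -0.005
```

Contact at TCP z≈0.05 (2.4 N), as predicted. Continuing the press.

```bash
python3 -m handwheel '[[0,0.007,0,0,0,0,0],[0,0.007,0,0,0,0,0],[0,0.006,0,0,0,0,0],[0,0,0,0,0,0,0]]'
python3 - <<'E'
from h import *
c=snap('scene'); cv2.imwrite('pics/s5.png',cv2.resize(c['image'][150:230,330:440,::-1],None,fx=7,fy=7,interpolation=cv2.INTER_CUBIC))
E
```

```text
time: 5.62
tool_pos: [0.6304, 0.2242, 0.0292]
tcp_rot: [-1.134, 1.319, -1.319]
wrist_force: [2.2, 0.3, 2.6]
width: 0.002
```

View pics/s5.png

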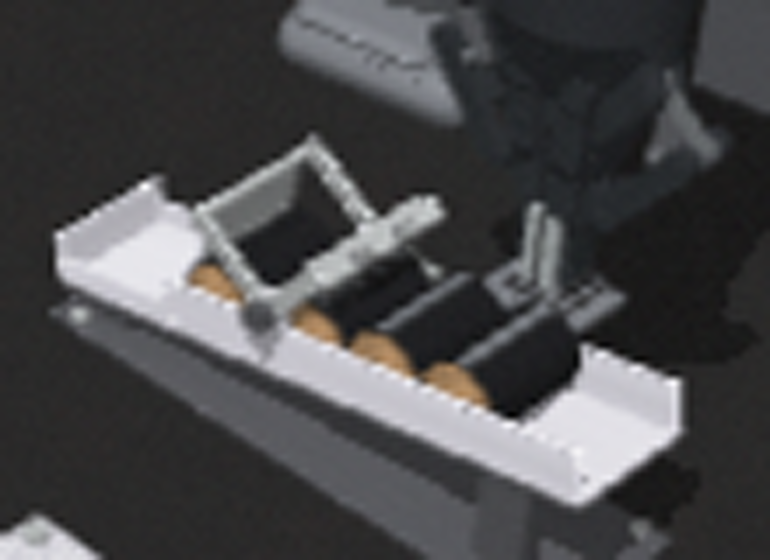

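The gate has lifted partway, fingers at (540,270) on the paddle and clear of the capacitors, and cap 1 is still at (250,260). Next I'll press to the stop.

```bash
python3 -m handwheel '[[0,0.005,0,0,0,0,0],[0,0.004,0,0,0,0,0],[0,0,0,0,0,0,0]]'; python3 -m handwheel '[[0,0.002,0,0,0,0,0],[0,0,0,0,0,0,0]]'
python3 - <<'E'
from h import *
c=snap('scene'); cv2.imwrite('pics/s6.png',cv2.resize(c['image'][150:230,330:440,::-1],None,fx=7,fy=7,interpolation=cv2.INTER_CUBIC))
E
```

```text
time: 6.05
tool_pos: [0.6295, 0.2243, 0.0222]
tcp_rot: [-1.135, 1.32, -1.318]
wrist_force: [-1.9, -1.0, 12.6]
width: 0.003
time: 6.3
tool_pos: [0.6296, 0.2243, 0.0217]
tcp_rot: [-1.135, 1.319, -1.318]
wrist_force: [-4.3, -2.4, 20.2]
width: -0.001
```

View pics/s6.png

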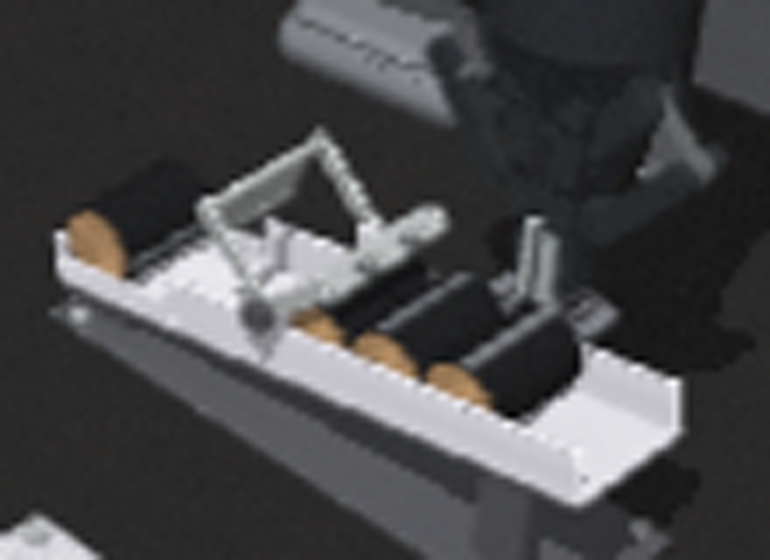

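The stop was reached (20 N). Cap 1 has rolled out and sits in the trough at (120,220), and cap 2 is still clamped at (320,320). Now I'll release slowly.

```bash
python3 -m handwheel '[[0,-0.004,0,0,0,0,0],[0,-0.008,0,0,0,0,0],[0,-0.008,0,0,0,0,0],[0,-0.008,0,0,0,0,0],[0,-0.008,0,0,0,0,0],[0,-0.008,0,0,0,0,0],[0,-0.02,0,0,0,0,0],[0,-0.04,0,0,0,0,0]]'; python3 -m handwheel '[[0,-0.04,0,0,0,0,0],[0,-0.02,0,0,0,0,0],[0,0,0,0,0,0,0],[0,0,0,0,0,0,0]]'
python3 - <<'E'
from h import *
c=snap('scene'); cv2.imwrite('pics/s7.png',cv2.resize(c['image'][150:230,330:440,::-1],None,fx=7,fy=7,interpolation=cv2.INTER_CUBIC))
cv2.imwrite('pics/s7full.png',c['image'][:,:,::-1])
c=snap('top'); cv2.imwrite('pics/t7.png',c['image'][:,:,::-1])
E
```

```text
time: 7.35
tool_pos: [0.6281, 0.2234, 0.1214]
tcp_rot: [-1.139, 1.321, -1.318]
wrist_force: [-0.3, -0.2, 0.1]
width: -0.0
time: 7.85
tool_pos: [0.6288, 0.2237, 0.1806]
tcp_rot: [-1.137, 1.32, -1.318]
wrist_force: [-0.7, -0.0, -0.0]
width: 0.001
```

View pics/s7.png

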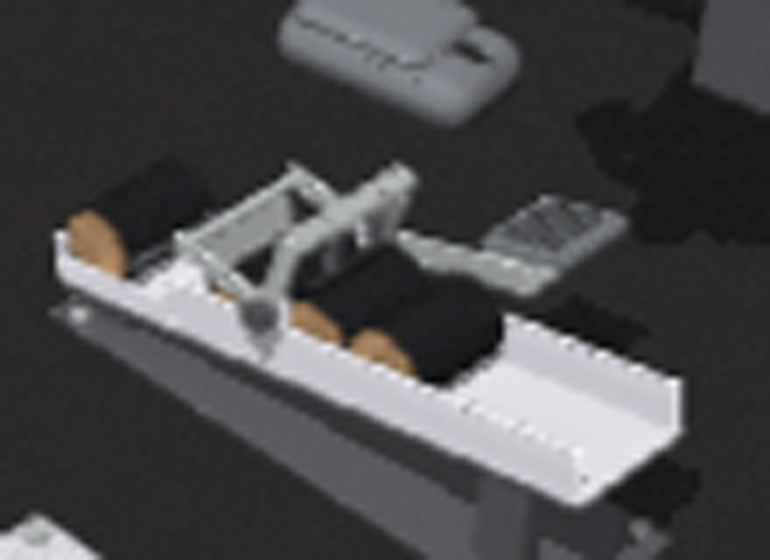

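View pics/s7full.png

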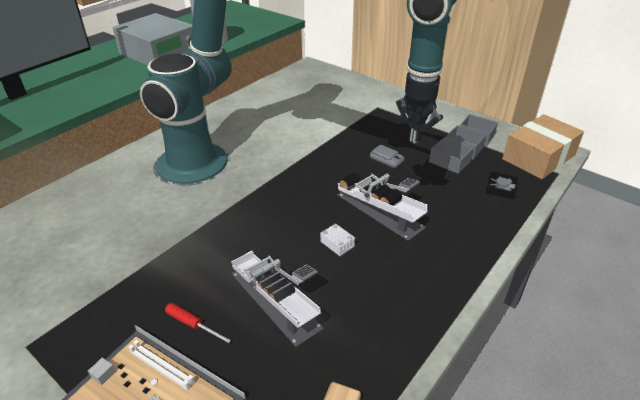

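The gate and paddle are back up. Cap 1 is on the stop wall at (120,220), the other three are behind the gate, and the slim feeder is unchanged. I'll do one numeric check after letting it settle.

```bash
python3 -m handwheel '[[0,-0.02,0,0,0,0,0],[0,0,0,0,0,0,0],[0,0,0,0,0,0,0],[0,0,0,0,0,0,0],[0,0,0,0,0,0,0],[0,0,0,0,0,0,0]]'
python3 - <<'E'
from h import *
import pickle
a=pickle.load(open('scene0.pkl','rb'));b=snap('scene')
ya=np.radians(-8.6);fx=np.array([np.cos(ya),np.sin(ya)]);fy=np.array([-fx[1],fx[0]]);O=np.array([.629,.2215])-fy*.062
def cloud(c):
    Z=c['z_map'];vs,us=np.nonzero(Z>0)
    xy=cv2.undistortPoints(np.c_[us,vs].astype(float)[:,None],c['mtx'],c['dist'])[:,0];z=Z[vs,us]
    P=(c['world_from_camera']@np.c_[xy*z[:,None],z,np.ones(len(z))].T)[:3].T
    return np.c_[(P[:,:2]-O)@fx,(P[:,:2]-O)@fy,P[:,2]]
for n,c in (('before',a),('after',b)):
    F=cloud(c); m=(abs(F[:,0])<15)&(abs(F[:,0])<.015)&(abs(F[:,1]-.062)<.015)&(F[:,2]>.03); print(n,'paddle z',F[m].mean(0).round(4),m.sum())
    m=(F[:,0]<-.125)&(F[:,0]>-.18)&(abs(F[:,1])<.03)&(F[:,2]>.046)&(F[:,2]<.1); print('trough cap pts',m.sum(),F[m].mean(0) if m.any() else '',F[m].max(0) if m.any() else '')
d=cv2.absdiff(a['image'],b['image']).max(2)[200:350,220:380];print('slim/heatsink diff px',(d>40).sum())
d=cv2.absdiff(a['image'],b['image']).max(2)[300:350,160:235];print('screwdriver diff px',(d>40).sum())
c=snap('top'); cv2.imwrite('pics/t8.png',cv2.resize(c['image'][120:235,230:330,::-1],None,fx=5,fy=5));
E
```

```text
time: 8.7
tool_pos: [0.6298, 0.2241, 0.2022]
tcp_rot: [-1.135, 1.319, -1.319]
wrist_force: [0.4, 0.2, -0.9]
width: 0.004
before paddle z [0.0001 0.062  0.0878] 64
trough cap pts 0  
after paddle z [0.0012 0.0551 0.2666] 463
trough cap pts 125 [-0.14866622 -0.00309903  0.05166337] [-0.13590913  0.02466052  0.0579565 ]
slim/heatsink diff px 0
screwdriver diff px 0
```

View pics/t8.png

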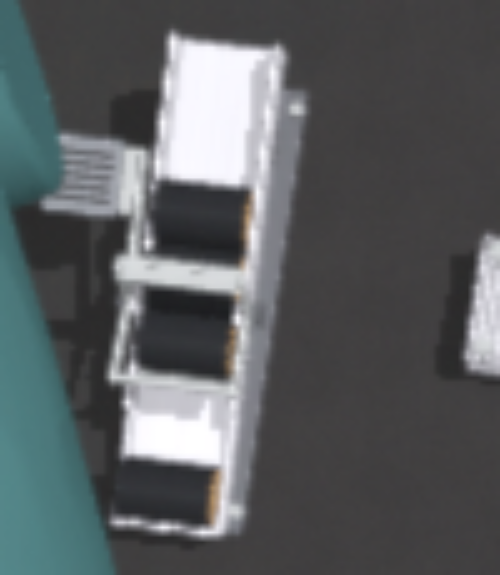

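In the top view the gate (175,380), crossbar and paddle are exactly where they were before the press. Cap 1 is at the wall (170,490) and three capacitors remain behind the gate. The paddle "after" number is invalid because it included gripper points, so I'll redo it with a height limit and hand in.

Run:
```python
from h import *
c=snap('scene')
print([p3(c,u,v,r=1).round(4) for u,v in ((408,182),(406,181),(411,182))])
import pickle
a=pickle.load(open('scene0.pkl','rb'));print([p3(a,u,v,r=1).round(4) for u,v in ((408,182),(406,181),(411,182))])
print(bot.read_state()['time'],workorder.finish_job())
```

```text
[array([0.629 , 0.2219, 0.0871]), array([0.6221, 0.2234, 0.0862]), array([0.6365, 0.2242, 0.0892])]
[array([0.6298, 0.2203, 0.0883]), array([0.6214, 0.2247, 0.0852]), array([0.6368, 0.2237, 0.0897])]
the job is handed in; nothing more can be done
8.85 None
```

One thick capacitor is in the pick-up trough of the left feeder, and I handed the job in at about 8.9 s. I pressed that feeder's paddle to its stop with the shut fingertips (about 20 N) and held it until the front capacitor rolled out. Then I let the lever come back up and raised the arm clear.

**Last checks:**
- **Capacitor:** it lies against the stop wall, at about x = -0.149 m in the feeder's frame, from points on its visible surface.
- **Queue:** the other three thick capacitors are behind the lowered gate.
- **Lever:** the paddle is back at its rest height within about 1 mm (z ≈ 0.087 m).
- **Bench:** the slim feeder, heat sink and screwdriver show no pixel change in the scene view. The mouse was not checked numerically, but nothing went near it.

**What disagreed:**
- **Finger length:** the real finger ends were about 35 mm short of the reported TCP, in both the scene and wrist cameras. I pressed by feel and picture instead of the nominal TCP height.
- **Paddle check:** the first paddle-height check after the press included the gripper and was invalid, so I repeated it with individual points before handing in.

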